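# Close and clamp a loaded thermal cycler

### The job

The thermal cycler is loaded but still open. Slide its cover forward until it is fully home over the tubes, then turn the round dial on top of it clockwise, feel for the moment when the sprung pressure plate inside meets the tube caps, go three clicks further and let go. Do not overtighten: too few clicks let the caps pop open, too many crush them, and nothing else on the bench is to be disturbed.

Things in the scene. Friction and masses are not known exactly. Their poses are not given: they have to be found in the camera images.
- cycler: Bench thermal cycler, fixed: white body 325 (x) x 210 (y) mm, deck 84 mm above the worktop. Origin under its middle, on the worktop; its x axis points to its rear, away from the sloping control panel (the front, on the robot's side), z up.
- cover: White sliding cover, 136 (x) x 196 (y) x 51 mm, flat top 150 mm above the worktop; carries the dial. Origin mid-underside, axes as the cycler's. Runs on rails along the cycler's x (about 5 N of friction, nothing else holds it). Home against the front stops its origin is at x = -20 mm in the cycler's frame; it starts 80 to 110 mm farther back. Draw it by the dial or push it from behind.
- dial (a point): On the dial's axis at half the knob's height, 72 mm above the cover's origin (171 mm above the worktop); does not turn with it. Fluted black knob, 46 mm across, from 156 to 186 mm above the worktop, upright on a low collar 54 mm across in the middle of the cover's flat top.
- tube_tray: Clear tray, 126 x 112 mm, with ten closed 2 ml tubes, lying loose in its locators on the deck; origin in the middle of the plate's underside, at deck height, axes as the cycler's. Cap tops 8 mm above the deck. To be left where it lies.
- tray_seat (a point): Where the tray's origin belongs on the deck.
- kit_vial: Bystander: reagent vial 33 mm across, 70 mm tall, standing at the left side of the cycler; origin under its middle.
- kit_vial_b: Bystander: a second such vial, standing a little farther back.
- tape_roll: Bystander: roll of tape lying flat, 96 mm across, 25 mm high, to the right of the cycler.
- cup_a: Bystander: specimen cup 61 mm across, 66 mm high, to the right of the cycler.
- dial_top (a point): Centre of the knob's top, does not turn. 24 clicks a turn (15 degrees each). The knob starts on a click at its anticlockwise end; clockwise from above lowers the plate 1.5 mm a click; 16 clicks to the other end. The clicks are a torque ripple of +-0.12 N m, with 0.045 N m of friction; they hold the knob where it is left.
- cap_level (a point): Middle of the tube caps' top plane, on the cycler. The hidden plate in the cover meets the caps 2 to 10 clicks from the start; how many differs each time and cannot be seen. On contact it presses 11 N at once, then 3 N more a click: the dial's torque, averaged over a click, jumps by 0.06 N m, then grows 0.017 N m a click. Over 27 N crushes the tubes.
Things that resemble listed ones, but are neither listed nor needed, are in the scene too. There is more than one size of the tube_tray; the one meant has the size given above.

How it is judged:
On the way, in this order (a step that is already met when the one before it is completed fails the run):
1. the cover is fully home (within 3 mm of its front stops) with the plate not yet pressing (x of cover in the frame of cycler below -0.017 m and contact force between cover and tube_tray below 1 N), for 0.2 s.
2. the plate presses the tubes as three clicks after first contact do (16 to 24 N) (contact force between cover and tube_tray between 16 and 24 N), for 0.2 s.
At the end, for the whole second after the job is handed in: The cover is within 3 mm of its front stops, the pressure plate presses on the tube tray with 16 to 24 N (three clicks after first contact, give or take one), and the tray lies flat within 6 mm of its seat (all of step 2 and x of cover in the frame of cycler below -0.017 m and horizontal distance between tube_tray and tray_seat below 0.006 m and angle between tube_tray's own z axis and vertical below 0.05 rad); the robot touches nothing.
It fails at once if the tubes are crushed (plate force over 27 N) (contact force between cover and tube_tray above 27 N).
It fails at once if a bystander is moved by more than 20 mm (distance of any of kit_vial, kit_vial_b, tape_roll, cup_a from where it was at the start of the episode above 0.02 m).
It also fails if it takes over 72 s, if anything falls off the work surface, if the arm or the gripper's body presses on something with over 40 N, if the wrist force passes 120 N, or if a joint passes its speed limit or range.

### The arm

A 6-joint arm with a two-finger parallel gripper is mounted at the origin on a cart in front of the work surface, level with it; the furniture and walls round the work are solid. World frame = base frame: x ahead of the robot, y to its left, z up, the work surface at z = 0. Lengths are in m, angles in rad, forces in N, time in s.
With the tool pointing down it reaches from about 0.275 to 0.775 m from the base axis. Payload 14.6 kg.
Tool frame: the origin (TCP) lies at the very end of the fingers, on their centre line; the grasp point (between the pads) lies behind it (manip.hold_point_z is the z of the grasp point in the tool frame, in m); z points along the fingers, y is the line along which they close (so a half turn about z gives the same grasp; the last joint's range is limited). The gripper opens to 85 mm and grips with 20 to 120 N. Pads are 22 mm wide; open, the fingers measure 114 mm over their backs; the gripper's body (76 mm by 85 mm) begins 54 mm behind the grasp point. The pads swing forward as they close: fully open they stand 13 mm farther back than shut.
Start: joints at [1.034, 0.263, -0.048, 1.259, 0, 1.415], TCP at [0.196, 0.487, 0.231] pointing down, gripper open.
Joint ranges: [-2.65, 2.65], [-0.89, 1.7], [-1.18, 1.37], [-2.13, 2.11], [-1.35, 1.29], [-3.14, 3.14]. Speed limits (rad/s): [1.89, 1.89, 2.57, 2.79, 3.14, 3.14].

### API

Orientations are given as a rotation vector (axis times angle).
In Python, from plant import manip, snapshot, camera_info, order gives the robot as it stands.
- The arm moves only by the tool play_rows, never from a script. Its argument "steps" is a list of rows, each a list of 3 entries, a list of its own where there are three numbers: the shift along the tool's x, y, z in mm, then the turn about the tool's z in degrees, then the opening in per cent of the stroke, from 0 (shut) to 100 (fully open). A call has exactly 10 rows; each row shifts and turns the commanded pose from where the row before left it, along the tool's axes as they then stand; what a row does not reach is not made up. A row lasts 1/10 s, in which the tool goes at most 50 mm and 8.59 degrees, less where a joint would pass 70% of its speed; a pose out of reach is approached as far as the arm can. A call is refused whole if a number of a shift passes 50 or a number of a turn 8.59, either way. A call with a gripper value outside its range is refused whole. The fingers move at their own pace and stop on an object; "squeeze" is the grip in N (left out, the last holds). Time passes only in rows, so rows that do not move let the fingers close, or fill a call up. It gives the time, the measured TCP pose, the force, the opening and the grip force at its end, in the units of the state.
- manip.sense(): the state, without advancing time (a new reading comes with each control period).
- snapshot(name): name is "side" or "top" or "wrist"; returns the picture (420x560x3 uint8, blue, green, red); there is no depth.
- camera_info(name): a dict with "fx", "fy", "cx", "cy" (pixels), "extrinsics" (4x4, takes a point from camera to world coordinates). Camera axes: x right, y down, z forward; pixel columns grow to the right and rows downward; lengths in m; the calibration is good to about 2 mm. A picture is of the moment at which its call begins: read the wrist's pose just before it. camera_info takes no time and is no camera call; for the wrist camera it gives the pose at the moment of the call.
- order.finish_job(): hands the job in; it is judged then, once.
The state is a dict: "time_s": time; "q": joint angles; "qvel": joint speeds; "tau": joint torques, N m; "tool_pos": TCP position; "ee_rot": TCP orientation; "force": force on the tool from outside, world axes, zero at the start; "ft_torque": the same for the moment, N m; "width": finger opening in m; "grip_force": force on a finger pad.
Only numpy, scipy, OpenCV 4.12 (cv2) and the standard library are available. Lean on these libraries where they do the work, as an engineer would, in place of code of your own. Each camera call takes 0.05 s, during which the arm holds its last target. There are 200 camera calls.

## Working session

There is one attempt and no reset: what is moved stays moved. The work goes in short steps, Python scripts to look and compute and a tool call to move; the robot and the scene stay as the last step left them, time stands still between calls to the robot, and variables do not carry over. Pictures are saved under pics/ and viewed, at most 10 in all, crops included, and the job is handed in when it is done.

Besides the shell and the picture viewer there is one more tool, called after ">>>" as name([rows], argument=value, ...), one row to a line, values as JSON. play_rows: Moves the arm, as the interface text tells. Its arguments: {"type":"object","properties":{"steps":{"type":"array"},"squeeze":{"type":"number"}},"required":["steps"]}

```bash
mkdir -p pics; python3 - <<'E'
from plant import manip, snapshot, camera_info
import cv2
s=manip.sense(); print(s, manip.hold_point_z)
for n in("top","side"):
    cv2.imwrite(f"pics/{n}0.png",snapshot(n)); c=camera_info(n); print(n,c)
E
```

```text
{'time_s': 0.0, 'q': array([ 1.03367881e+00,  2.63534124e-01, -4.89429542e-02,  1.25940834e+00,
        1.95729511e-05,  1.41550259e+00]), 'qvel': array([-1.92021890e-03, -8.80603502e-04,  1.40065846e-06, -7.02738587e-04,
        5.52635393e-04,  4.94058714e-04]), 'tau': array([-8.04479214e-05, -6.37611151e+01,  3.84564149e+01,  1.37674689e-02,
       -1.62575006e-04,  3.11137228e-05]), 'tool_pos': array([0.19547373, 0.486951  , 0.23081709]), 'ee_rot': array([-5.96057034e-01, -3.08413364e+00,  1.59860531e-03]), 'force': array([-1.14829479,  0.03106604, -0.19698782]), 'ft_torque': array([ 0.00774592, -0.02758762, -0.00851125]), 'grip_force': 0.0, 'width': 0.08520182999344184} -0.0187
top {'fx': 523.6726674517352, 'fy': 523.6726674517352, 'cx': 279.07184835739577, 'cy': 209.90432076641457, 'extrinsics': array([[ 0.00508492, -0.99359033,  0.11292654,  0.43128502],
       [-0.99965742, -0.00215129,  0.02608484, -0.04142294],
       [-0.02567471, -0.11302049, -0.99326088,  1.27842304],
       [ 0.        ,  0.        ,  0.        ,  1.        ]])}
side {'fx': 431.3253658798963, 'fy': 431.3253658798963, 'cx': 279.4391130505804, 'cy': 210.6787941517921, 'extrinsics': array([[-0.38641204, -0.79636383,  0.46528528,  0.13161053],
       [-0.9222703 ,  0.32806231, -0.20443241,  0.18262168],
       [ 0.01016001, -0.50811394, -0.86122993,  0.94446285],
       [ 0.        ,  0.        ,  0.        ,  1.        ]])}
```

View pics/top0.png

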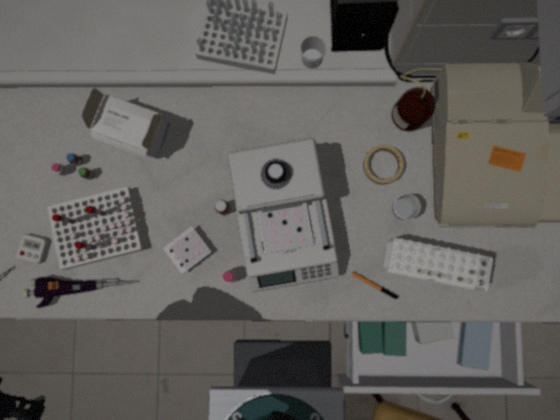

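View pics/side0.png

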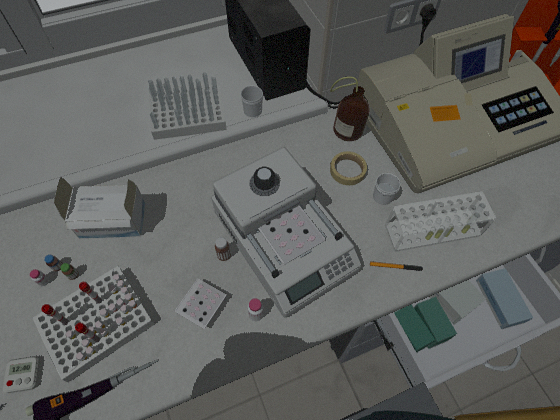

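The top view shows the cover at the rear with its knob at about (276,172). The cycler is slightly yawed and its tray is at (285,230). The side view has the knob at about (265,178). Next I'll enlarge both.

```bash
python3 - <<'E'
import cv2,numpy as np
a=cv2.imread("pics/top0.png")[130:300,215:350]; b=cv2.imread("pics/side0.png")[145:315,200:370]
a=cv2.resize(a,None,fx=3,fy=3,interpolation=cv2.INTER_CUBIC);b=cv2.resize(b,None,fx=2.3,fy=2.3,interpolation=cv2.INTER_CUBIC)
o=np.zeros((510,800,3),np.uint8);o[:a.shape[0],:a.shape[1]]=a;o[:b.shape[0],406:406+b.shape[1]]=b[:, :394]
cv2.imwrite("pics/crop.png",cv2.convertScaleAbs(o,alpha=1.6))
E
```

```text
(no output)
```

View pics/crop.png

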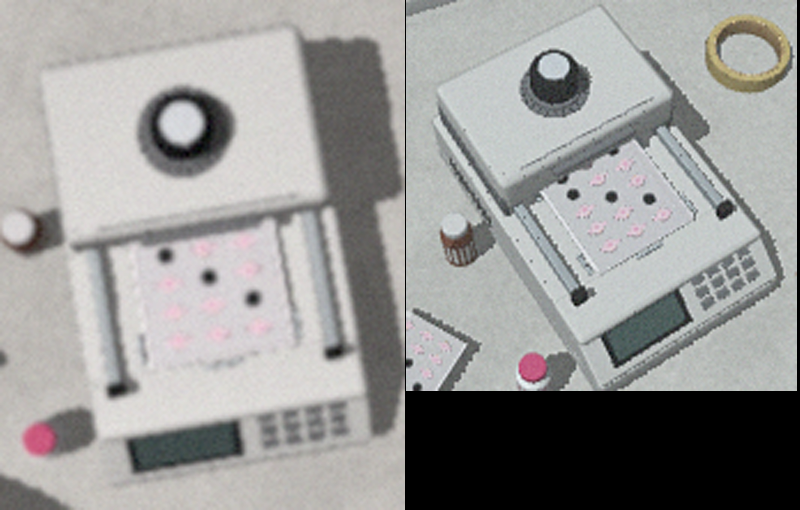

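The crop shows the knob top at top-view pixel (276,171) and side-view pixel (264,174). The cover's top corners sit at about crop (42,72), (297,30), (326,200) and (75,243).

```bash
cat > h.py <<'E'
import numpy as np
from plant import manip, snapshot, camera_info
from scipy.spatial.transform import Rotation as R
def ray(n,u,v,z,c=None):
    c=c or camera_info(n);T=c["extrinsics"];d=T[:3,:3]@[(u-c["cx"])/c["fx"],(v-c["cy"])/c["fy"],1];p=T[:3,3]
    return p+d*(z-p[2])/d[2]
def pose():
    s=manip.sense();return s,R.from_rotvec(s["ee_rot"]).as_matrix()
E
python3 - <<'E'
from h import *
t=lambda u,v,z:ray("top",u/3+215,v/3+130,z)
print(t(183,123,.186),ray("side",263.9,174.1,.186))
P=np.array([t(*c,.15) for c in[(42,72),(297,30),(326,200),(75,243)]]);print(P,P.mean(0))
e=P[0]-P[1]+P[3]-P[2]; print("yaw of y axis",np.degrees(np.arctan2(-e[0],e[1])),np.linalg.norm(e)/2)
f=P[0]-P[3]+P[1]-P[2]; print("yaw x",np.degrees(np.arctan2(f[1],f[0])),np.linalg.norm(f)/2)
a,b=t(118,388,.09),t(333,352,.09);print("stops",a,b,np.degrees(np.arctan2(-(a-b)[0],(a-b)[1])))
print(t(100,440,.084),t(365,395,.084))
s,M=pose();print(M)
E
```

```text
[ 0.63841962 -0.00580224  0.186     ] [ 0.63824613 -0.00180626  0.186     ]
[[ 0.68321305  0.09911788  0.15      ]
 [ 0.71445837 -0.08783596  0.15      ]
 [ 0.58871104 -0.10848487  0.15      ]
 [ 0.55699824  0.07313525  0.15      ]] [ 0.63584518 -0.00601692  0.15      ]
yaw of y axis 9.693446957399543 0.18695620842288893
yaw x 10.48529460388159 0.12812047028866425
stops [0.45368798 0.04522261 0.09      ] [ 0.4814515  -0.11679381  0.09      ] 9.723894082833322
[0.41461392 0.05887388 0.084     ] [ 0.44939782 -0.1411178   0.084     ]
[[-9.27995441e-01  3.72591261e-01 -4.62590657e-04]
 [ 3.72591526e-01  9.27995099e-01 -8.07015884e-04]
 [ 1.28594797e-04 -9.21264420e-04 -9.99999567e-01]]
```

Knob axis is at about (0.638, -0.004) and the cycler's yaw is about 10°. I'll go above it first.

>>> play_rows([
  [[-30,-14.5,0],0,100],
  [[-30,-14.5,0],0,100],
  [[-30,-14.5,0],0,100],
  [[-30,-14.5,0],0,100],
  [[-30,-14.5,0],0,100],
  [[-30,-14.5,0],0,100],
  [[-30,-14.5,0],0,100],
  [[-30,-14.5,0],0,100],
  [[-30,-14.5,0],0,100],
  [[-30,-14.5,0],0,100],
], squeeze=40)

```text
time_s: 1.1
tool_pos: [0.4206, 0.2397, 0.2311]
ee_rot: [-0.596, -3.084, 0.0]
force: [-1.0, 0.0, 0.1]
width: 0.0857
grip_force: 0.0
```

>>> play_rows([
  [[-30,-14.5,0],0,100],
  [[-30,-14.5,0],0,100],
  [[-30,-14.5,0],0,100],
  [[-30,-14.5,0],0,100],
  [[-30,-14.5,0],0,100],
  [[-30,-14.5,0],0,100],
  [[-30,-14.5,0],0,100],
  [[-30,-14.5,0],0,100],
  [[-30,-14.5,0],0,100],
  [[-24,-14.5,0],0,100],
])

```text
time_s: 2.1
tool_pos: [0.6397, -0.0046, 0.2307]
ee_rot: [-0.596, -3.084, 0.0]
force: [-0.2, 0.7, 0.4]
width: 0.0857
grip_force: 0.0
```

>>> play_rows([
  [[0,0,0],-8,100],
  [[0,0,0],-8,100],
  [[0,0,0],-8,100],
  [[0,0,0],-8,100],
  [[0,0,0],-8,100],
  [[0,0,0],-8,100],
  [[0,0,0],-8,100],
  [[0,0,0],-8,100],
  [[0,0,0],-8,100],
  [[0,0,0],-8,100],
])

```text
time_s: 3.1
tool_pos: [0.6387, -0.0032, 0.2309]
ee_rot: [1.534, -2.741, -0.001]
force: [0.5, 0.1, 1.1]
width: 0.0852
grip_force: 0.0
```

>>> play_rows([
  [[0,0,0],-8,100],
  [[0,0,0],-8,100],
  [[0,0,0],-8,100],
  [[0,0,0],-8,100],
  [[0,0,0],-8,100],
  [[0,0,0],-2,100],
  [[0,0,0],0,100],
  [[0,0,0],0,100],
  [[0,0,0],0,100],
  [[0,0,0],0,100],
])

```text
time_s: 4.1
tool_pos: [0.6388, -0.0032, 0.2312]
ee_rot: [2.408, -2.018, -0.0]
force: [0.6, -0.4, -0.4]
width: 0.0851
grip_force: 0.0
```

```bash
python3 - <<'E'
from h import *
import cv2
s,M=pose();c=camera_info("wrist");i=snapshot("wrist");cv2.imwrite("pics/w1.png",i)
print(s["tool_pos"],np.round(s["q"],3),np.round(M,3).tolist(),s["ft_torque"],s["tau"][5])
T=c["extrinsics"]
def pr(p):
    q=T[:3,:3].T@(np.array(p)-T[:3,3]);return c["fx"]*q[0]/q[2]+c["cx"],c["fy"]*q[1]/q[2]+c["cy"]
print("expected knob top px",pr([.6382,-.004,.186]),"per mm",np.subtract(pr([.6482,-.004,.186]),pr([.6382,-.004,.186]))/10,np.subtract(pr([.6382,.006,.186]),pr([.6382,-.004,.186]))/10)
E
```

```text
[ 0.63876906 -0.00322009  0.23121519] [-0.133  0.466  0.268  1.373  0.    -1.879] [[0.175, -0.985, -0.0], [-0.985, -0.175, 0.0], [-0.0, 0.0, -1.0]] [0.01723441 0.02213019 0.02268372] 0.019620608654804528
expected knob top px (np.float64(280.4264507922903), np.float64(240.01551427765963)) per mm [-1.73851978 -0.28739893] [-0.30341647  1.58733397]
```

View pics/w1.png

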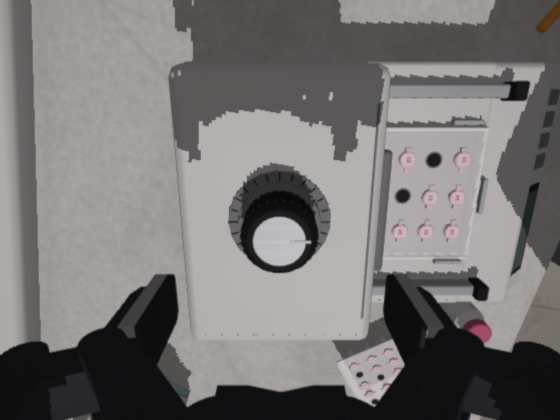

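The knob top is at (279,241), within 1 mm of the prediction, so the gripper is centred. Descend and grip.

>>> play_rows([
  [[0,0,10],0,100],
  [[0,0,10],0,100],
  [[0,0,10],0,100],
  [[0,0,10],0,100],
  [[0,0,10],0,100],
  [[0,0,10],0,100],
  [[0,0,5],0,100],
  [[0,0,5],0,100],
  [[0,0,0],0,100],
  [[0,0,0],0,100],
])

```text
time_s: 5.15
tool_pos: [0.6389, -0.0033, 0.1615]
ee_rot: [-2.409, 2.017, -0.0]
force: [0.2, -0.3, -0.0]
width: 0.0855
grip_force: 0.0
```

>>> play_rows([
  [[0,0,0],0,30],
  [[0,0,0],0,0],
  [[0,0,0],0,0],
  [[0,0,0],0,0],
  [[0,0,0],0,0],
  [[0,0,0],0,0],
  [[0,0,0],0,0],
  [[0,0,0],0,0],
  [[0,0,0],0,0],
  [[0,0,0],0,0],
])

```text
time_s: 6.15
tool_pos: [0.6392, -0.0032, 0.1619]
ee_rot: [-2.408, 2.016, -0.002]
force: [-0.7, 0.5, 6.6]
width: 0.0448
grip_force: 40.7
```

>>> play_rows([
  [[0,2,0],0,0],
  [[0,5,0],0,0],
  [[0,8,0],0,0],
  [[0,10,0],0,0],
  [[0,10,0],0,0],
  [[0,10,0],0,0],
  [[0,10,0],0,0],
  [[0,8,0],0,0],
  [[0,6,0],0,0],
  [[0,4,0],0,0],
])

```text
time_s: 7.15
tool_pos: [0.5675, -0.0159, 0.1619]
ee_rot: [-2.408, 2.015, -0.002]
force: [5.4, 2.8, 4.1]
width: 0.0449
grip_force: 40.9
```

>>> play_rows([
  [[0,1,0],0,0],
  [[0,1,0],0,0],
  [[0,1,0],0,0],
  [[0,1,0],0,0],
  [[0,1,0],0,0],
  [[0,1,0],0,0],
  [[0,1,0],0,0],
  [[0,1,0],0,0],
  [[0,1,0],0,0],
  [[0,0,0],0,0],
])

```text
time_s: 8.15
tool_pos: [0.5589, -0.0175, 0.1619]
ee_rot: [-2.408, 2.016, -0.002]
force: [3.7, 2.5, 8.2]
width: 0.0449
grip_force: 41.1
```

>>> play_rows([
  [[0,1,0],0,0],
  [[0,1,0],0,0],
  [[0,1,0],0,0],
  [[0,1,0],0,0],
  [[0,1,0],0,0],
  [[0,1,0],0,0],
  [[0,1,0],0,0],
  [[0,1,0],0,0],
  [[0,0,0],0,0],
  [[0,0,0],0,0],
])

```text
time_s: 9.15
tool_pos: [0.551, -0.0189, 0.1619]
ee_rot: [-2.408, 2.016, -0.002]
force: [2.6, 3.2, 8.1]
width: 0.0446
grip_force: 41.2
```

>>> play_rows([
  [[0,1,0],0,0],
  [[0,1,0],0,0],
  [[0,1,0],0,0],
  [[0,1,0],0,0],
  [[0,1,0],0,0],
  [[0,1,0],0,0],
  [[0,1,0],0,0],
  [[0,1,0],0,0],
  [[0,0,0],0,0],
  [[0,0,0],0,0],
])

```text
time_s: 10.15
tool_pos: [0.5431, -0.0203, 0.1619]
ee_rot: [-2.408, 2.016, -0.002]
force: [3.0, 2.8, 8.4]
width: 0.0446
grip_force: 41.2
```

>>> play_rows([
  [[0,1,0],0,0],
  [[0,1,0],0,0],
  [[0,1,0],0,0],
  [[0,1,0],0,0],
  [[0,1,0],0,0],
  [[0,1,0],0,0],
  [[0,1,0],0,0],
  [[0,1,0],0,0],
  [[0,0,0],0,0],
  [[0,0,0],0,0],
])

```text
time_s: 11.15
tool_pos: [0.5387, -0.0211, 0.1621]
ee_rot: [-2.404, 2.011, -0.007]
force: [26.2, 10.3, -7.1]
width: 0.0445
grip_force: 42.6
```

The cover hit its stop after about 102 mm of travel. I'll back off the overshoot, then turn by 3.75° (quarter click, ripple peak), a phase I'll repeat every click.

>>> play_rows([
  [[0,-1.5,0],0,0],
  [[0,-1.3,0],0,0],
  [[0,0,0],0,0],
  [[0,0,0],0,0],
  [[0,0,0],1,0],
  [[0,0,0],1,0],
  [[0,0,0],1,0],
  [[0,0,0],0.75,0],
  [[0,0,0],0,0],
  [[0,0,0],0,0],
])

```text
time_s: 12.15
tool_pos: [0.5389, -0.021, 0.162]
ee_rot: [-2.34, 2.092, -0.003]
force: [9.1, 5.2, 3.9]
width: 0.0448
grip_force: 43.5
```

```bash
cat > m.py <<'E'
from h import *
a=[]
for i in range(5):
    s=manip.sense();a.append([s["ft_torque"][2],s["tau"][5]]);snapshot("top")
a=np.array(a);s,M=pose()
print("t",round(s["time_s"],2),"ftz,tau6",a.mean(0).round(4),"sd",a.std(0).round(4),"yaw",round(np.degrees(np.arctan2(M[1,0],M[0,0])),2),"pos",s["tool_pos"].round(4),"F",s["force"].round(1),"q6",round(s["q"][5],4))
E
python3 m.py
```

```text
t 12.4 ftz,tau6 [0.05   0.0583] sd [0.0362 0.0079] yaw -83.6 pos [ 0.5389 -0.021   0.1619] F [8.7 4.7 5.2] q6 -1.8735
```

>>> play_rows([
  [[0,0,0],1.5,0],
  [[0,0,0],1.5,0],
  [[0,0,0],1.5,0],
  [[0,0,0],1.5,0],
  [[0,0,0],1.5,0],
  [[0,0,0],0,0],
  [[0,0,0],0,0],
  [[0,0,0],0,0],
  [[0,0,0],0,0],
  [[0,0,0],0,0],
])

```text
time_s: 13.4
tool_pos: [0.5388, -0.021, 0.1619]
ee_rot: [-2.198, 2.241, -0.003]
force: [8.3, 5.0, 7.0]
width: 0.0446
grip_force: 43.5
```

```bash
python3 m.py
```

```text
t 13.65 ftz,tau6 [-0.1812 -0.1854] sd [0.0236 0.    ] yaw -91.12 pos [ 0.5388 -0.0211  0.162 ] F [8.5 5.2 4.5] q6 -1.7423
```

>>> play_rows([
  [[0,0,0],1.5,0],
  [[0,0,0],1.5,0],
  [[0,0,0],1.5,0],
  [[0,0,0],1.5,0],
  [[0,0,0],1.5,0],
  [[0,0,0],0,0],
  [[0,0,0],0,0],
  [[0,0,0],0,0],
  [[0,0,0],0,0],
  [[0,0,0],0,0],
])

```text
time_s: 14.65
tool_pos: [0.5386, -0.021, 0.1619]
ee_rot: [-2.047, 2.38, -0.002]
force: [8.2, 4.5, 5.8]
width: 0.0451
grip_force: 43.6
```

```bash
python3 m.py
```

```text
t 14.9 ftz,tau6 [0.0368 0.0565] sd [0.0145 0.0001] yaw -98.6 pos [ 0.5386 -0.021   0.1619] F [7.4 5.4 5.7] q6 -1.6117
```

>>> play_rows([
  [[0,0,0],1.5,0],
  [[0,0,0],1.5,0],
  [[0,0,0],1.5,0],
  [[0,0,0],1.5,0],
  [[0,0,0],1.5,0],
  [[0,0,0],0,0],
  [[0,0,0],0,0],
  [[0,0,0],0,0],
  [[0,0,0],0,0],
  [[0,0,0],0,0],
])

```text
time_s: 15.9
tool_pos: [0.5385, -0.021, 0.1619]
ee_rot: [-1.887, 2.509, -0.002]
force: [6.9, 5.4, 5.7]
width: 0.0446
grip_force: 43.6
```

```bash
python3 m.py
```

```text
t 16.15 ftz,tau6 [-0.1732 -0.1816] sd [0.0221 0.0001] yaw -106.12 pos [ 0.5385 -0.021   0.1619] F [5.6 3.8 5.6] q6 -1.4805
```

tau6 repeats very well (0.057 / -0.183). Continuing click by click.

>>> play_rows([
  [[0,0,0],1.5,0],
  [[0,0,0],1.5,0],
  [[0,0,0],1.5,0],
  [[0,0,0],1.5,0],
  [[0,0,0],1.5,0],
  [[0,0,0],0,0],
  [[0,0,0],0,0],
  [[0,0,0],0,0],
  [[0,0,0],0,0],
  [[0,0,0],0,0],
])

```text
time_s: 17.15
tool_pos: [0.5384, -0.021, 0.1619]
ee_rot: [-1.719, 2.627, -0.001]
force: [5.9, 6.5, 6.3]
width: 0.0449
grip_force: 43.7
```

```bash
python3 m.py
```

```text
t 17.4 ftz,tau6 [0.0768 0.0604] sd [0.0356 0.    ] yaw -113.6 pos [ 0.5384 -0.021   0.1619] F [6.7 5.8 6.5] q6 -1.3499
```

>>> play_rows([
  [[0,0,0],1.5,0],
  [[0,0,0],1.5,0],
  [[0,0,0],1.5,0],
  [[0,0,0],1.5,0],
  [[0,0,0],1.5,0],
  [[0,0,0],0,0],
  [[0,0,0],0,0],
  [[0,0,0],0,0],
  [[0,0,0],0,0],
  [[0,0,0],0,0],
])

```text
time_s: 18.4
tool_pos: [0.5383, -0.0209, 0.1619]
ee_rot: [-1.543, 2.734, -0.0]
force: [5.6, 7.2, 6.9]
width: 0.0448
grip_force: 43.8
```

```bash
python3 m.py
```

```text
t 18.65 ftz,tau6 [-0.1698 -0.1775] sd [0.0283 0.    ] yaw -121.11 pos [ 0.5383 -0.0209  0.1619] F [5.3 5.9 7.3] q6 -1.2187
```

At 2.75 clicks there is no contact yet.

>>> play_rows([
  [[0,0,0],1.5,0],
  [[0,0,0],1.5,0],
  [[0,0,0],1.5,0],
  [[0,0,0],1.5,0],
  [[0,0,0],1.5,0],
  [[0,0,0],0,0],
  [[0,0,0],0,0],
  [[0,0,0],0,0],
  [[0,0,0],0,0],
  [[0,0,0],0,0],
])

```text
time_s: 19.65
tool_pos: [0.5381, -0.0208, 0.1619]
ee_rot: [-1.362, 2.829, 0.0]
force: [3.7, 6.3, 8.2]
width: 0.0444
grip_force: 43.8
```

```bash
python3 m.py
```

```text
t 19.9 ftz,tau6 [0.067  0.0644] sd [0.0209 0.0001] yaw -128.59 pos [ 0.5381 -0.0208  0.1619] F [3.8 7.8 8.8] q6 -1.0881
```

>>> play_rows([
  [[0,0,0],1.5,0],
  [[0,0,0],1.5,0],
  [[0,0,0],1.5,0],
  [[0,0,0],1.5,0],
  [[0,0,0],1.5,0],
  [[0,0,0],0,0],
  [[0,0,0],0,0],
  [[0,0,0],0,0],
  [[0,0,0],0,0],
  [[0,0,0],0,0],
])

```text
time_s: 20.9
tool_pos: [0.538, -0.0207, 0.1619]
ee_rot: [-1.173, 2.912, 0.001]
force: [3.0, 7.1, 7.6]
width: 0.0444
grip_force: 43.9
```

```bash
python3 m.py
```

```text
t 21.15 ftz,tau6 [-0.1851 -0.1733] sd [0.048  0.0001] yaw -136.1 pos [ 0.538  -0.0207  0.1619] F [3.6 7.4 8.3] q6 -0.9569
```

3.75 clicks: still only slow drift (+0.004 per click).

>>> play_rows([
  [[0,0,0],1.5,0],
  [[0,0,0],1.5,0],
  [[0,0,0],1.5,0],
  [[0,0,0],1.5,0],
  [[0,0,0],1.5,0],
  [[0,0,0],0,0],
  [[0,0,0],0,0],
  [[0,0,0],0,0],
  [[0,0,0],0,0],
  [[0,0,0],0,0],
])

```text
time_s: 22.15
tool_pos: [0.5379, -0.0206, 0.1619]
ee_rot: [-0.981, 2.982, 0.001]
force: [3.2, 8.2, 9.0]
width: 0.0449
grip_force: 44.0
```

```bash
python3 m.py
```

```text
t 22.4 ftz,tau6 [0.0954 0.0686] sd [0.0224 0.    ] yaw -143.59 pos [ 0.5379 -0.0206  0.1619] F [3.2 8.  9.3] q6 -0.8263
```

>>> play_rows([
  [[0,0,0],1.5,0],
  [[0,0,0],1.5,0],
  [[0,0,0],1.5,0],
  [[0,0,0],1.5,0],
  [[0,0,0],1.5,0],
  [[0,0,0],0,0],
  [[0,0,0],0,0],
  [[0,0,0],0,0],
  [[0,0,0],0,0],
  [[0,0,0],0,0],
])

```text
time_s: 23.4
tool_pos: [0.5379, -0.0205, 0.1619]
ee_rot: [-0.784, 3.04, 0.002]
force: [2.6, 9.0, 9.5]
width: 0.0446
grip_force: 44.1
```

```bash
python3 m.py
```

```text
t 23.65 ftz,tau6 [-0.1663 -0.1693] sd [0.0202 0.    ] yaw -151.1 pos [ 0.5379 -0.0205  0.1619] F [2.4 8.  9.5] q6 -0.6952
```

>>> play_rows([
  [[0,0,0],1.5,0],
  [[0,0,0],1.5,0],
  [[0,0,0],1.5,0],
  [[0,0,0],1.5,0],
  [[0,0,0],1.5,0],
  [[0,0,0],0,0],
  [[0,0,0],0,0],
  [[0,0,0],0,0],
  [[0,0,0],0,0],
  [[0,0,0],0,0],
])

```text
time_s: 24.65
tool_pos: [0.5378, -0.0204, 0.1619]
ee_rot: [-0.584, 3.085, 0.003]
force: [2.3, 9.2, 9.8]
width: 0.0444
grip_force: 44.1
```

```bash
python3 m.py
```

```text
t 24.9 ftz,tau6 [0.0746 0.0726] sd [0.0275 0.    ] yaw -158.58 pos [ 0.5378 -0.0204  0.1619] F [2.7 9.7 9.7] q6 -0.5645
```

>>> play_rows([
  [[0,0,0],1.5,0],
  [[0,0,0],1.5,0],
  [[0,0,0],1.5,0],
  [[0,0,0],1.5,0],
  [[0,0,0],1.5,0],
  [[0,0,0],0,0],
  [[0,0,0],0,0],
  [[0,0,0],0,0],
  [[0,0,0],0,0],
  [[0,0,0],0,0],
])

```text
time_s: 25.9
tool_pos: [0.5378, -0.0203, 0.1619]
ee_rot: [-0.38, 3.117, 0.003]
force: [2.3, 10.0, 9.0]
width: 0.045
grip_force: 44.2
```

```bash
python3 m.py
```

```text
t 26.15 ftz,tau6 [-0.1719 -0.1655] sd [0.0258 0.    ] yaw -166.09 pos [ 0.5378 -0.0203  0.1619] F [ 2.1 10.5 10.3] q6 -0.4334
```

>>> play_rows([
  [[0,0,0],1.5,0],
  [[0,0,0],1.5,0],
  [[0,0,0],1.5,0],
  [[0,0,0],1.5,0],
  [[0,0,0],1.5,0],
  [[0,0,0],0,0],
  [[0,0,0],0,0],
  [[0,0,0],0,0],
  [[0,0,0],0,0],
  [[0,0,0],0,0],
])

```text
time_s: 27.15
tool_pos: [0.5377, -0.0202, 0.1619]
ee_rot: [-0.176, 3.135, 0.004]
force: [2.6, 11.8, 10.5]
width: 0.0447
grip_force: 44.2
```

```bash
python3 m.py
```

```text
t 27.4 ftz,tau6 [0.1145 0.1416] sd [0.0249 0.    ] yaw -173.56 pos [ 0.5377 -0.0201  0.1619] F [ 2.6 12.6  9.7] q6 -0.3027
```

>>> play_rows([
  [[0,0,0],1.5,0],
  [[0,0,0],1.5,0],
  [[0,0,0],1.5,0],
  [[0,0,0],1.5,0],
  [[0,0,0],1.5,0],
  [[0,0,0],0,0],
  [[0,0,0],0,0],
  [[0,0,0],0,0],
  [[0,0,0],0,0],
  [[0,0,0],0,0],
])

```text
time_s: 28.4
tool_pos: [0.5377, -0.02, 0.1619]
ee_rot: [0.029, 3.14, 0.004]
force: [2.5, 12.9, 10.5]
width: 0.0448
grip_force: 44.3
```

```bash
python3 m.py; python3 - <<'E'
from plant import snapshot
import cv2,numpy as np
a=snapshot("top")[150:300,215:350];b=snapshot("wrist")
a=cv2.resize(a,(360,400));b=cv2.resize(b,(420,315));o=np.zeros((400,780,3),np.uint8);o[:,:360]=a;o[:315,360:]=b
cv2.imwrite("pics/chk.png",cv2.convertScaleAbs(o,alpha=1.5))
E
```

```text
t 28.65 ftz,tau6 [-0.0846 -0.0883] sd [0.0166 0.0001] yaw 178.93 pos [ 0.5377 -0.02    0.1619] F [ 1.5 12.6 11.2] q6 -0.1716
```

View pics/chk.png

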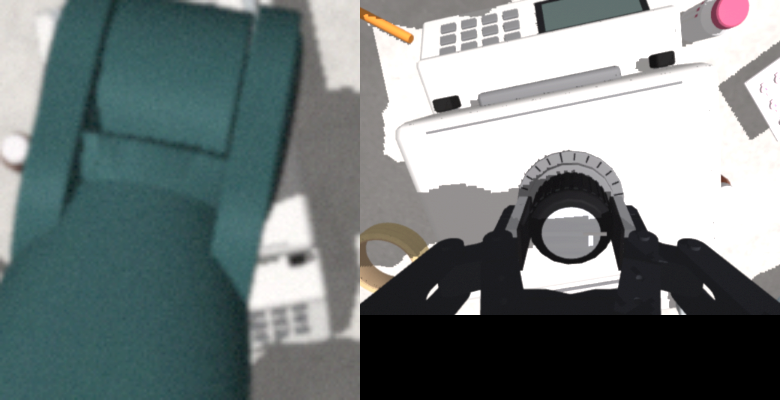

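Contact is detected: tau6 rose by 0.065 at 6.25 clicks and by 0.073 at 6.75, which puts first contact at about click 6.0. The picture shows the cover home and the knob gripped. The target is click 9, another 33.75°.

>>> play_rows([
  [[0,0,0],1.5,0],
  [[0,0,0],1.5,0],
  [[0,0,0],1.5,0],
  [[0,0,0],1.5,0],
  [[0,0,0],1.5,0],
  [[0,0,0],1.5,0],
  [[0,0,0],1.5,0],
  [[0,0,0],1.5,0],
  [[0,0,0],1.5,0],
  [[0,0,0],1.5,0],
])

```text
time_s: 29.75
tool_pos: [0.5378, -0.0198, 0.1619]
ee_rot: [0.44, 3.109, 0.006]
force: [2.7, 14.0, 10.1]
width: 0.0446
grip_force: 44.3
```

>>> play_rows([
  [[0,0,0],1.5,0],
  [[0,0,0],1.5,0],
  [[0,0,0],1.5,0],
  [[0,0,0],1.5,0],
  [[0,0,0],1.5,0],
  [[0,0,0],0,0],
  [[0,0,0],0,0],
  [[0,0,0],0,0],
  [[0,0,0],0,0],
  [[0,0,0],0,0],
])

```text
time_s: 30.75
tool_pos: [0.5378, -0.0197, 0.1619]
ee_rot: [0.641, 3.075, 0.006]
force: [2.7, 15.4, 10.9]
width: 0.0445
grip_force: 44.3
```

```bash
python3 m.py
```

```text
t 31.0 ftz,tau6 [0.1826 0.1791] sd [0.0274 0.    ] yaw 156.46 pos [ 0.5378 -0.0197  0.1619] F [ 2.7 15.4  9.8] q6 0.2208
```

>>> play_rows([
  [[0,0,0],1.5,0],
  [[0,0,0],1.5,0],
  [[0,0,0],1.5,0],
  [[0,0,0],1.5,0],
  [[0,0,0],1.5,0],
  [[0,0,0],1.5,0],
  [[0,0,0],1.5,0],
  [[0,0,0],0.75,0],
  [[0,0,0],0,0],
  [[0,0,0],0,0],
])

```text
time_s: 32.0
tool_pos: [0.5379, -0.0195, 0.1619]
ee_rot: [0.939, 2.997, 0.007]
force: [3.5, 17.1, 10.2]
width: 0.0443
grip_force: 44.3
```

```bash
python3 m.py
```

```text
t 32.25 ftz,tau6 [0.085  0.0713] sd [0.0243 0.0082] yaw 145.21 pos [ 0.5379 -0.0195  0.1619] F [ 3.3 16.6 10.1] q6 0.4173
```

>>> play_rows([
  [[0,0,0],0,60],
  [[0,0,0],0,70],
  [[0,0,0],0,80],
  [[0,0,0],0,90],
  [[0,0,0],0,100],
  [[0,0,0],0,100],
  [[0,0,0],0,100],
  [[0,0,0],0,100],
  [[0,0,0],0,100],
  [[0,0,0],0,100],
])

```text
time_s: 33.25
tool_pos: [0.5372, -0.0214, 0.1613]
ee_rot: [-0.941, -2.997, 0.0]
force: [0.7, 0.6, -0.5]
width: 0.0857
grip_force: 0.0
```

>>> play_rows([
  [[0,0,-5],0,100],
  [[0,0,-5],0,100],
  [[0,0,-10],0,100],
  [[0,0,-10],0,100],
  [[0,0,-10],0,100],
  [[0,0,-10],0,100],
  [[0,0,-15],0,100],
  [[0,0,-15],0,100],
  [[0,0,0],0,100],
  [[0,0,0],0,100],
])

```text
time_s: 34.25
tool_pos: [0.5373, -0.0214, 0.2412]
ee_rot: [0.941, 2.997, 0.0]
force: [0.5, 0.5, 0.5]
width: 0.0852
grip_force: 0.0
```

```bash
python3 m.py; python3 - <<'E'
from plant import snapshot
import cv2
cv2.imwrite("pics/end.png",snapshot("wrist"))
E
```

```text
t 34.5 ftz,tau6 [-0.014 -0.   ] sd [0.0376 0.    ] yaw 145.13 pos [ 0.537  -0.0213  0.2408] F [-0.2  0.4  0.7] q6 0.4172
```

View pics/end.png

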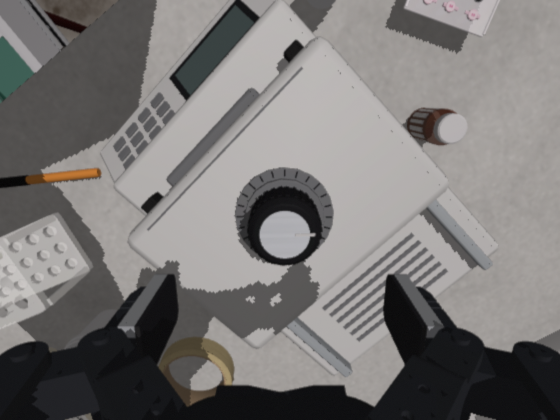

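The final picture shows the cover against both black stops and the knob released. Its pointer sits at the same place in the wrist view as at the start, so the knob turned the full 135° (9 clicks) with the gripper. Handing in.

```bash
python3 -c "
from plant import order
print(order.finish_job())"
```

```text
the job is handed in; nothing more can be done
None
```

The cover is home against its front stops, and the dial was turned 9 clicks: contact felt at about click 6, then three more. The knob is released with the gripper clear, and the job is handed in (no verdict was returned).

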